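Index the flange drilling jig to its next hole

TASK

Three of the eight bolt holes of the flange are drilled: index the jig on by one hole, anticlockwise seen from above, with the fingertips. Press the red plunger in to free the table, gently push the black handle round, and let the plunger spring back up into the very next hole so that the table is locked there. Do not turn past that hole or backwards, do not grip or force the handle, table or plunger, leave the loose things on the bench where they lie, and come away clear of the jig.

Things in the scene. Friction and masses are not known exactly. Their poses are not given: they have to be found in the camera images.
- jig: Drill jig, bolted down: yellow base plate 310 x 310 mm, round yellow casting (diameter 308) under a flat steel index ring, top 52 mm above the bench. Origin on the vertical turning axis at bench level, z up. At its +x side a yellow column with a drill bush reaches over the flange, 142 mm high. Seen from the axis the plunger starts at 157.5 degrees anticlockwise from +x and must end at 202.5.
- table_part (a joint): Turning part: grey faceplate, silvery flange (diameter 185, top at 106 mm), clamp bolt up to 143 mm, index arm. Angle in rad, 0 in the present hole, growing anticlockwise seen from above; next hole at 0.785. Locked (0.01 play) while the plunger is up in a hole; else it turns with an even friction of 0.3 N m (some 3 to 8 N at the handle) and stays where left.
- plunger_part (a joint): How far in m the plunger is pressed down: 0 up, 0.014 at its stop. Spring: 6 N at the top, 11 N at the stop. The table is free beyond 0.010 (press 0.013 to be sure). Let go between holes, it rides under the ring and stays down at about 0.009 until the table is pushed on to the next hole; there it springs up to 0 by itself and locks.
- plunger_top (a point): Centre of the top face of the red mushroom-headed plunger (diameter 32 mm, head 9 mm thick) on the index arm, 125 mm from the turning axis, 104 mm above the bench when up. It is pressed straight down and goes round with the table.
- handle_top (a point): Centre of the top of the upright flat-sided black handle (25 mm along the tangent, 36 mm radially), 130 mm above the bench, on the yellow block of the index arm (block top at 78 mm). It stands 44.5 mm ahead of the plunger, anticlockwise along the tangent: 32 mm from the plunger's centre to the handle's flat side. Pushed on from the plunger's side it turns the table anticlockwise.
- next_hole (a point): The pocket in the index ring to which the plunger must be brought: one of eight dark holes of diameter 17 mm with brass rims, 45 degrees apart on a circular slot of radius 125 mm about the turning axis, on the ring's top; this one lies 45 degrees anticlockwise of the plunger's present hole.
- oil: Loose yellow plastic oil bottle with a red cap, diameter 56, height 150 mm; origin at the centre of its underside. Leave alone.
- nipple: Loose steel pipe nipple (short tube) standing upright, diameter 48, height 100 mm; origin at the centre of its underside. Leave alone.
- spanner: Loose steel spanner, 200 mm long, lying flat; origin on its underside near the middle. Leave alone.
- flange: Loose small finished flange lying flat, diameter 105, thickness 16 mm, four bolt holes; origin at the centre of its underside. Leave alone.

How it is judged:
By the outcome, as a careful person would: the job done as asked, in the order asked, and still so for the second after the job is handed in, with the robot touching nothing.
It also fails if it takes over 48 s, if anything falls off the work surface, if the arm or the gripper's body presses on something with over 40 N, if the wrist force passes 120 N, or if a joint passes its speed limit or range.

ROBOT

A 7-joint arm with a two-finger parallel gripper is mounted at the origin on the work surface. World frame = base frame: x ahead of the robot, y to its left, z up, the work surface at z = 0. Lengths are in m, angles in rad, forces in N, time in s.
With the tool pointing down it reaches from about 0.425 to 0.925 m from the base axis. Payload 6.8 kg.
Tool frame: the origin (TCP) lies midway between the tips of the shut fingers; the grasp point (between the pads) lies 19 mm behind it; z points along the fingers, y is the line along which they close (so a half turn about z gives the same grasp; the last joint's range is limited). The gripper opens to 85 mm and grips with 20 to 120 N. Pads are 22 mm wide; open, the fingers measure 114 mm over their backs; the gripper's body (76 mm by 85 mm) begins 54 mm behind the grasp point. The pads swing forward as they close: fully open they stand 13 mm farther back than shut.
Start: joints at [1.093, 0.477, 0.022, 1.555, -0.011, 1.109, -0.083], TCP at [0.244, -0.629, 0.231] pointing down, gripper open.
Joint ranges: [-2.96, 2.96], [-0.34, 2.1], [-1.41, 1.46], [0.24, 2.44], [-1.37, 4.51], [0.17, 1.92], [-2.96, 2.96]. Speed limits (rad/s): [2.39, 2.39, 3.14, 3.14, 3.14, 3.14, 3.14].

INTERFACE

Orientations are given as a rotation vector (axis times angle).
In Python, from cell import manip gives the robot as it stands. The module is installed in compiled form; this text tells all that it offers.
- The arm moves only by the tool apply_moves, never from a script. Its arguments are lists of equal length, an entry for each row: "translation": the shift along the world's x, y, z in mm, a list of three; "delta_rot": the turn, a rotation vector about the world's x, y, z in rad, a list of three. A call has 1 to 8 rows; each row shifts and turns the commanded pose from where the row before left it; what a row does not reach is not made up. A row lasts 1/8 s, in which the tool goes at most 62.5 mm and 10.7 degrees, less where a joint would pass 70% of its speed; a pose out of reach is approached as far as the arm can. A call is refused whole if a number of a shift passes 62.5 or a number of a turn 0.188, either way. A call with a gripper value outside its range is refused whole. "fingers" is the finger opening in mm, from 0 to 85.4, set as the call begins (left out, the last holds). The fingers move at their own pace and stop on an object; the grip force is fixed at half the most. Time passes only in rows, so rows that do not move let the fingers close. It gives the time, the measured TCP pose, the force, the opening and the grip force at its end, in the units of the state.
- manip.get_state(): the state, without advancing time (a new reading comes with each control period).
- manip.snapshot(name): name is "side" or "top"; returns (picture, depth): 480x640x3 uint8, blue, green, red; 480x640 float32, m along the optical axis (not along the pixel's ray), 0 where there is no reading.
- manip.camera_info(name): a dict with "fx", "fy", "cx", "cy" (pixels), "eye" and "attitude" of the camera in the world. Camera axes: x right, y up, looking along -z (the intrinsics and any distortion apply to the point x, -y, -z); pixel columns grow to the right and rows downward; lengths in m; the calibration is good to about 2 mm. A picture is of the moment at which its call begins. camera_info takes no time and is no camera call.
- manip.close_job(): hands the job in; it is judged then, once.
The state is a dict: "time": time; "joints": joint angles; "qd": joint speeds; "joint_efforts": joint torques, N m; "position": TCP position; "orientation": TCP orientation; "ft_force": force on the tool from outside, world axes, zero at the start; "moment": the same for the moment, N m; "gripper_width": finger opening in m; "grasp_force": force on a finger pad.
Only numpy, scipy, OpenCV 4.12 (cv2) and the standard library are available. Lean on these libraries where they do the work, as an engineer would, in place of code of your own. Each camera call takes 0.05 s, during which the arm holds its last target. There are 200 camera calls.

## Working session

There is one attempt and no reset: what is moved stays moved. The work goes in short steps, Python scripts to look and compute and a tool call to move; the robot and the scene stay as the last step left them, time stands still between calls to the robot, and variables do not carry over. Pictures are saved under pics/ and viewed, at most 10 in all, crops included, and the job is handed in when it is done.

Besides the shell and the picture viewer there is one more tool, called after "Emit:" by a JSON object that holds its "api" and its "payload". apply_moves: Moves the arm, as the interface text tells. Its arguments: {"type":"object","properties":{"translation":{"type":"array","items":{"type":"array","items":{"type":"number"}}},"delta_rot":{"type":"array","items":{"type":"array","items":{"type":"number"}}},"fingers":{"type":"number"}},"required":["translation","delta_rot"]}

```bash
mkdir -p pics; cat > h.py <<'E'
import numpy as np, cv2
from cell import manip
from scipy.spatial.transform import Rotation as R
def info(n):
    c=manip.camera_info(n); return c
def cloud(n,d,c):
    v,u=np.mgrid[0:480,0:640]
    p=np.stack([(u-c['cx'])/c['fx']*d,-(v-c['cy'])/c['fy']*d,-d],-1)
    A=np.array(c['attitude'],float)
    M=A if A.shape==(3,3) else (R.from_rotvec(A).as_matrix() if A.size==3 else R.from_quat(A).as_matrix())
    return p@M.T+np.array(c['eye'])
E
python3 - <<'E'
from h import *
for n in('top','side'):
    im,d=manip.snapshot(n); c=info(n); print(n,c)
    cv2.imwrite(f'pics/{n}0.png',im); np.savez(f'{n}0.npz',im=im,P=cloud(n,d,c),d=d)
    P=cloud(n,d,c); print(P[240,320],P[400,320],P[100,100])
print(manip.get_state())
E
```

```text
top {'fx': 478.91613326256976, 'fy': 478.91613326256976, 'cx': 324.2372469914421, 'cy': 240.9224452028867, 'eye': array([0.41360849, 0.02881841, 0.93411236]), 'attitude': array([ 0.14315453, -0.11549698, -1.57645386])}
[0.55291425 0.05028505 0.1057044 ] [0.26681242 0.0550011  0.00146304] [ 8.73984711e-01  5.13077789e-01 -6.15069348e-04]
side {'fx': 455.5099639643039, 'fy': 455.5099639643039, 'cx': 319.7155858974621, 'cy': 233.69378022001166, 'eye': array([0.25974743, 0.70431106, 0.54182466]), 'attitude': array([ 0.26324664, -1.35661982, -2.40557687])}
[0.53807326 0.04902524 0.09445061] [0.42443797 0.30492172 0.00058618] [ 1.4049583  -0.28971504  0.1639396 ]
{'time': 0.1, 'joints': array([ 1.0929469 ,  0.47773768,  0.02234822,  1.5563449 , -0.01148633,
        1.10931236, -0.0830911 ]), 'qd': array([ 0.00116325, -0.00221619, -0.0002678 , -0.00400608, -0.00013651,
        0.00184877, -0.00042534]), 'joint_efforts': array([ 5.04705604e-03, -5.97755706e+01,  1.61326747e+00, -2.81954885e+01,
        1.26316704e-02,  4.99196729e-03, -1.41618834e-06]), 'position': array([ 0.24372164, -0.62888929,  0.23041273]), 'orientation': array([-3.08646174e+00, -5.77247905e-01,  6.93221134e-04]), 'ft_force': array([ 0.26859655,  0.22903262, -0.03484553]), 'moment': array([ 0.02608943, -0.01062985,  0.02802495]), 'grasp_force': 0.0, 'gripper_width': 0.08546739501376882}
```

View pics/top0.png

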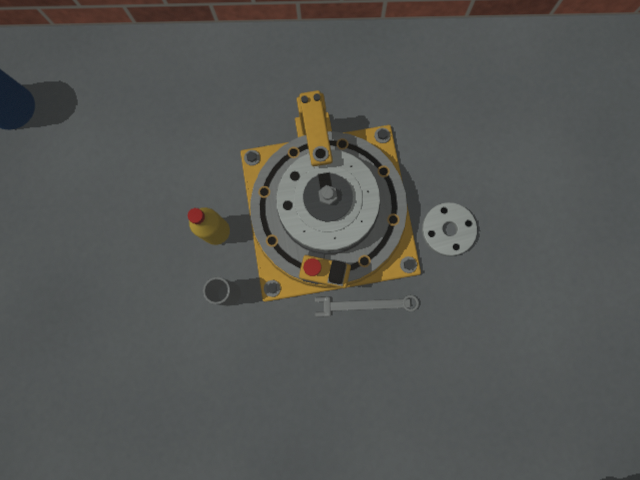

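View pics/side0.png

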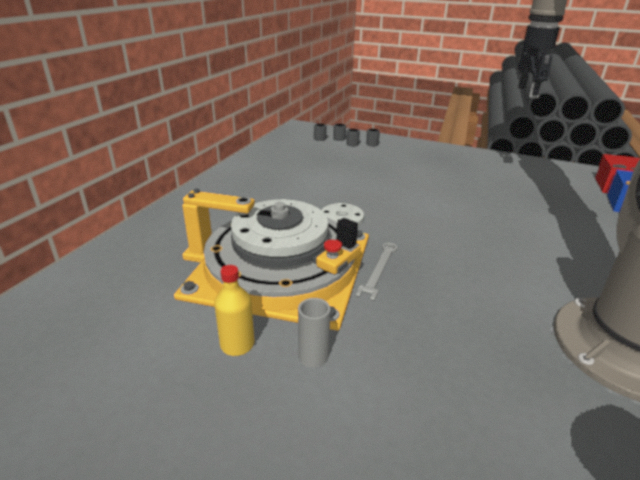

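Top view: plunger at about (313,267), handle at (338,272) on its anticlockwise side, clamp bolt at (328,195) and next hole at (364,261). The column is at the far side, with the bottle (205,225) and nipple (217,291) to the left and the spanner (365,305) nearer the robot.

```bash
cat > m.py <<'E'
from h import *
def red(n,im,P,box=None):
    hsv=cv2.cvtColor(im,cv2.COLOR_BGR2HSV)
    m=((hsv[...,0]<6)|(hsv[...,0]>174))&(hsv[...,1]>150)&(hsv[...,2]>80)
    return m
if __name__=='__main__':
    for n in('top','side'):
        z=np.load(f'{n}0.npz'); im,P=z['im'],z['P']
        m=red(n,im,P)&(P[...,2]>.095)&(P[...,2]<.112)&(P[...,0]>.3)&(P[...,0]<.6)&(abs(P[...,1])<.2)
        print(n,'red',m.sum(),np.median(P[m],0),(P[m].min(0)+P[m].max(0))/2,np.ptp(P[m],axis=0))
        pl=np.median(P[m],0)
        g=im.max(-1)
        k=(g<70)&(abs(P[...,2]-.130)<.006)&(np.hypot(P[...,0]-pl[0],P[...,1]-pl[1])<.08)
        if k.any():
            r=cv2.minAreaRect(P[k][:,:2].astype(np.float32)*1000);print('handle',k.sum(),P[k].mean(0),r)
        f=(abs(P[...,2]-.106)<.004)&(im.min(-1)>110)&(np.hypot(P[...,0]-.56,P[...,1]-.03)<.14)
        q=P[f][:,:2].astype(np.float32)*1000
        print('flange',f.sum(),cv2.minEnclosingCircle(q),P[f].mean(0))
        y=(P[...,2]>.12)&(P[...,2]<.15)&(np.hypot(P[...,0]-.56,P[...,1]-.03)<.04)
        if y.any(): print('bolt',y.sum(),P[y].mean(0),P[y].max(0))
        y=(P[...,2]>.135)&(P[...,2]<.15)&(P[...,0]>.58)&(P[...,0]<.8)&(abs(P[...,1]-.03)<.1)
        print('column',P[y].mean(0),P[y].min(0),P[y].max(0))
        y=(P[...,2]>.046)&(P[...,2]<.058)&(np.hypot(P[...,0]-.56,P[...,1]-.03)<.2)
        print('ring',cv2.minEnclosingCircle(P[y][:,:2].astype(np.float32)*1000),P[y].mean(0))
E
python3 m.py
```

```text
top red 227 [0.50580667 0.06463436 0.10354958] [0.50588694 0.06463204 0.10307261] [0.0278937  0.02811275 0.00935055]
handle 293 [0.49641204 0.02138139 0.12883762] ((496.7546691894531, 21.57219123840332), (24.6300106048584, 34.9072265625), 75.24920654296875)
flange 4582 ((628.2653198242188, 36.5056266784668), 91.6384048461914) [0.61076584 0.03429693 0.10630284]
bolt 24 [0.59269856 0.03455878 0.12075579] [0.59975    0.05486093 0.12232646]
column [0.73176984 0.05306897 0.13843347] [0.61379616 0.02152824 0.13500493] [0.79987082 0.08166282 0.14637887]
ring ((600.6405029296875, 68.71232604980469), 191.1330108642578) [0.61632586 0.0321961  0.05197347]
side red 173 [0.50501898 0.07076417 0.10503706] [0.50638314 0.06744638 0.10222401] [0.03031299 0.03129362 0.00987781]
handle 142 [0.49397889 0.02959131 0.12923678] ((495.30828857421875, 27.322439193725586), (19.156017303466797, 32.17578887939453), 80.98509979248047)
flange 1986 ((626.6004028320312, 37.38714599609375), 94.15165710449219) [0.60403432 0.05507127 0.1072581 ]
bolt 49 [0.59242512 0.03302149 0.12085409] [0.59907319 0.05733506 0.12242617]
column [0.72684452 0.05836669 0.13956232] [0.61387535 0.02542942 0.13500472] [0.79993028 0.0849174  0.14683325]
ring ((624.7651977539062, 39.27753829956055), 148.84707641601562) [0.60629018 0.11750203 0.05320432]
```

Axis at about (0.6275, 0.037). The plunger is at radius 125 mm and bearing 167°, and the handle agrees with its 44.5 mm offset. I'll approach with the finger line along the tangent and an 11 mm opening: one tip on the plunger, the back of the other just short of the handle.

Emit:
{"api": "apply_moves", "payload": {"translation": [[30,42,0],[30,42,0],[30,42,0],[30,42,0],[30,42,0],[30,42,0],[30,42,0],[30,42,0]], "delta_rot": [[0,0,-0.075],[0,0,-0.075],[0,0,-0.075],[0,0,-0.075],[0,0,-0.075],[0,0,-0.075],[0,0,-0.075],[0,0,-0.075]], "fingers": 11}}

```text
time: 1.1
position: [0.4845, -0.2918, 0.231]
orientation: [-3.12, 0.365, 0.001]
ft_force: [1.6, -0.7, 0.4]
gripper_width: 0.0111
grasp_force: 0.0
```

Emit:
{"api": "apply_moves", "payload": {"translation": [[2,43,-6],[2,43,-6],[2,43,-6],[2,43,-6],[2,43,-6],[2,43,-6],[2,40,-6],[2,40,-6]], "delta_rot": [[0,0,0],[0,0,0],[0,0,0],[0,0,0],[0,0,0],[0,0,0],[0,0,0],[0,0,0]]}}

```text
time: 2.1
position: [0.4997, 0.0459, 0.1829]
orientation: [3.121, -0.361, -0.001]
ft_force: [-0.2, -0.3, 0.7]
gripper_width: 0.0109
grasp_force: 0.0
```

Emit:
{"api": "apply_moves", "payload": {"translation": [[2,4,-10],[1.7,4.3,-10],[0,0,-15],[0,0,-12],[0,0,-6],[0,0,0]], "delta_rot": [[0,0,0],[0,0,0],[0,0,0],[0,0,0],[0,0,0],[0,0,0]]}}

```text
time: 2.85
position: [0.5034, 0.0525, 0.1298]
orientation: [3.12, -0.362, -0.001]
ft_force: [0.2, 0.8, -0.4]
gripper_width: 0.0108
grasp_force: 0.0
```

```bash
python3 - <<'E'
from h import *
out=[]
for n in('side','top'):
    im,d=manip.snapshot(n)
    c=(340,235) if n=='side' else (325,270)
    x,y=c; cr=im[y-60:y+60,x-60:x+60]; out.append(cv2.resize(cr,(400,400),interpolation=cv2.INTER_CUBIC))
cv2.imwrite('pics/c1.png',np.hstack(out)); s=manip.get_state(); print(s['position'],s['ft_force'])
E
```

```text
[0.50391534 0.05281398 0.13055087] [ 0.01134424  0.59391282 -0.60875692]
```

View pics/c1.png

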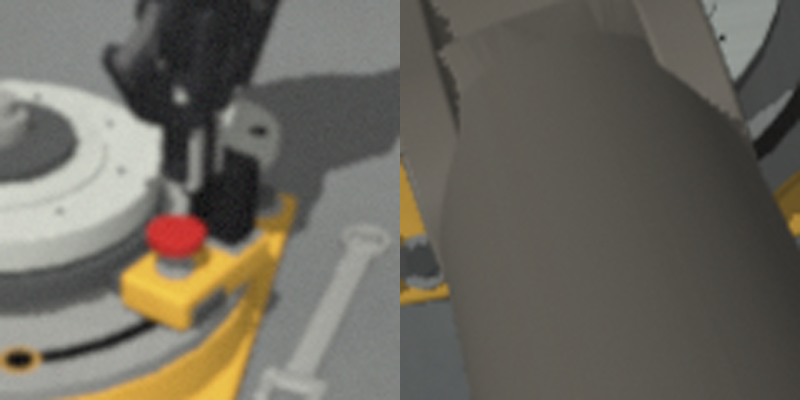

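The crop shows one fingertip above the red head (left view, ~(177,190) over (177,235)) and the other right beside the handle's near flank. I'll back off 2 mm from the handle, then descend.

Emit:
{"api": "apply_moves", "payload": {"translation": [[0.4,2.2,0],[0,0,-8],[0,0,-8],[0,0,-4],[0,0,0]], "delta_rot": [[0,0,0],[0,0,0],[0,0,0],[0,0,0],[0,0,0]]}}

```text
time: 3.58
position: [0.5037, 0.055, 0.1097]
orientation: [3.12, -0.361, -0.002]
ft_force: [-0.3, -0.4, 0.7]
gripper_width: 0.0109
grasp_force: 0.0
```

Emit:
{"api": "apply_moves", "payload": {"translation": [[0,0,-3],[0,0,-3],[0,0,-2],[0,0,0]], "delta_rot": [[0,0,0],[0,0,0],[0,0,0],[0,0,0]]}}

```text
time: 4.08
position: [0.5043, 0.0551, 0.1027]
orientation: [-3.121, 0.361, -0.001]
ft_force: [-1.0, -0.3, 6.2]
gripper_width: 0.0108
grasp_force: 2.7
```

Emit:
{"api": "apply_moves", "payload": {"translation": [[0,0,-4],[0,0,-4],[0,0,-2],[0,0,0]], "delta_rot": [[0,0,0],[0,0,0],[0,0,0],[0,0,0]]}}

```text
time: 4.58
position: [0.5043, 0.0552, 0.093]
orientation: [3.121, -0.361, 0.001]
ft_force: [-4.0, -0.9, 9.1]
gripper_width: 0.0109
grasp_force: 4.4
```

Emit:
{"api": "apply_moves", "payload": {"translation": [[0,0,-1],[0,0,0]], "delta_rot": [[0,0,0],[0,0,0]]}}

```text
time: 4.82
position: [0.5043, 0.0552, 0.0921]
orientation: [3.121, -0.361, 0.001]
ft_force: [-2.3, -0.4, 8.8]
gripper_width: 0.0106
grasp_force: 4.6
```

Emit:
{"api": "apply_moves", "payload": {"translation": [[0,0,-1.5],[0,0,0]], "delta_rot": [[0,0,0],[0,0,0]]}}

```text
time: 5.08
position: [0.5044, 0.0552, 0.0912]
orientation: [3.121, -0.361, 0.001]
ft_force: [-5.5, -1.3, 15.8]
gripper_width: 0.011
grasp_force: 7.3
```

```bash
python3 - <<'E'
from h import *
out=[]
for n in('side',):
    im,d=manip.snapshot(n)
    c=(340,235)
    x,y=c; cr=im[y-60:y+60,x-60:x+60]; out.append(cv2.resize(cr,(600,600),interpolation=cv2.INTER_CUBIC))
    P=cloud(n,d,info(n))
    from m import red
    m=red(n,im,P)&(P[...,0]>.45)&(P[...,0]<.55)&(abs(P[...,1]-.06)<.05); print(m.sum(),np.median(P[m],0),P[m].max(0))
cv2.imwrite('pics/c2.png',np.hstack(out)); s=manip.get_state(); print(s['position'],s['ft_force'])
E
```

```text
105 [0.50450021 0.0750545  0.09155291] [0.52202491 0.08243833 0.09359395]
[0.504372   0.05515996 0.09118582] [-5.03799369 -0.8023094  15.81925533]
```

View pics/c2.png

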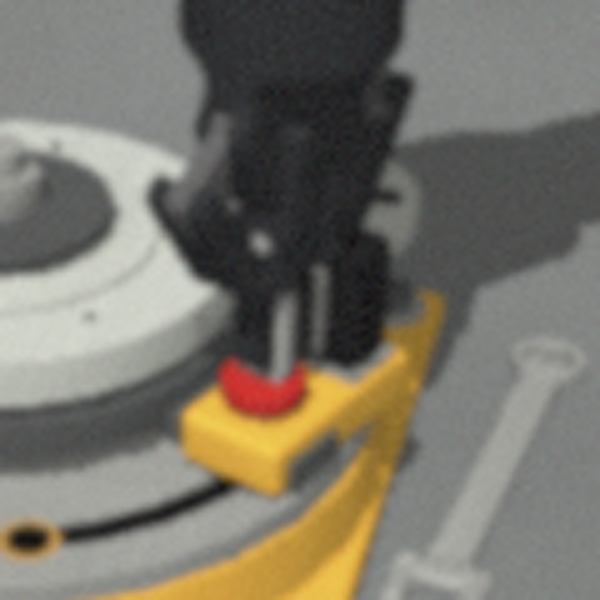

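The head is pressed to its stop (top ~0.0915, 15.8 N), with the fingertip on the red head at crop (275,370) and the other finger beside the handle. I'll ease off 0.4 mm and start along the arc.

Emit:
{"api": "apply_moves", "payload": {"translation": [[0,0,0.4],[-0.4,-3.2,0],[-0.35,-3.2,0],[-0.25,-3.2,0],[-0.2,-3.2,0]], "delta_rot": [[0,0,0],[0,0,0.026],[0,0,0.026],[0,0,0.026],[0,0,0.026]]}}

```text
time: 5.75
position: [0.5032, 0.0435, 0.0914]
orientation: [-3.134, 0.196, -0.002]
ft_force: [-4.1, 3.1, 13.2]
gripper_width: 0.0107
grasp_force: 6.5
```

Emit:
{"api": "apply_moves", "payload": {"translation": [[-0.1,-3.2,0],[0,-3.2,0],[0.1,-3.2,0],[0.15,-3.2,0],[0.25,-3.2,0],[0.35,-3.2,0],[0,0,0]], "delta_rot": [[0,0,0.026],[0,0,0.026],[0,0,0.026],[0,0,0.026],[0,0,0.026],[0,0,0.026],[0,0,0]]}}

```text
time: 6.62
position: [0.5038, 0.0233, 0.0913]
orientation: [3.141, 0.047, 0.001]
ft_force: [-4.6, 0.0, 12.7]
gripper_width: 0.011
grasp_force: 6.5
```

```bash
cat > ang.py <<'E'
from m import *
import sys
im,d=manip.snapshot('side'); P=cloud('side',d,info('side'))
m=red('side',im,P)&(P[...,2]>.08)&(P[...,2]<.115)&(P[...,0]>.45)&(P[...,0]<.58)&(P[...,1]<.12)&(P[...,1]>-.1)
q=P[m]; print('red',m.sum(),np.median(q,0).round(4),q.min(0).round(4),q.max(0).round(4))
b=(q[:,:2].min(0)+q[:,:2].max(0))/2; print('plunger bearing',np.degrees(np.arctan2(b[1]-.037,b[0]-.6275))%360)
s=manip.get_state(); p=s['position']; print(p,'tcp bearing',np.degrees(np.arctan2(p[1]-.037,p[0]-.6275))%360,'r',np.hypot(p[1]-.037,p[0]-.6275),s['ft_force'],s['time'])
y,x=np.argwhere(m).mean(0).astype(int); cv2.imwrite(f'pics/{sys.argv[1]}.png',cv2.resize(im[max(0,y-70):y+50,x-60:x+60],(500,500),interpolation=cv2.INTER_CUBIC))
E
python3 ang.py c3
```

```text
red 88 [0.5001 0.0442 0.0917] [0.4887 0.0301 0.0866] [0.5149 0.0498 0.0939]
plunger bearing 178.64471866516297
[0.50379196 0.02327747 0.09131981] tcp bearing 186.32975492340157 r 0.12446681051851183 [-4.20703656  0.76965553 13.01978578] 6.675
```

View pics/c3.png

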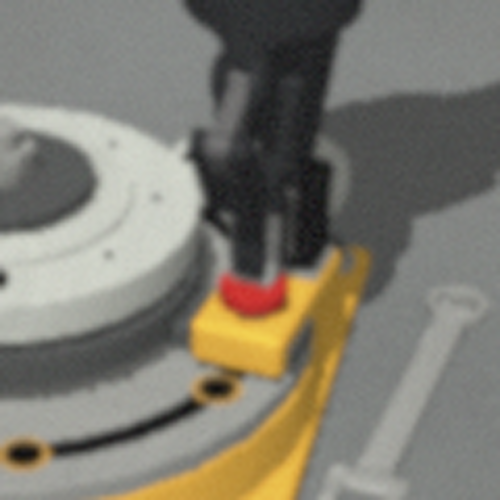

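The table has turned about 14° and the first hole is clear behind at crop (215,388). Next I lift straight off the plunger and carry on against the handle.

Emit:
{"api": "apply_moves", "payload": {"translation": [[0,0,4],[0,0,6],[0,0,6],[0,0,6],[0,0,0]], "delta_rot": [[0,0,0],[0,0,0],[0,0,0],[0,0,0],[0,0,0]]}}

```text
time: 7.3
position: [0.504, 0.0231, 0.1127]
orientation: [-3.141, -0.047, -0.002]
ft_force: [0.6, 0.6, -0.5]
gripper_width: 0.0111
grasp_force: 0.0
```

Emit:
{"api": "apply_moves", "payload": {"translation": [[0.4,-3.2,0],[0.5,-3.2,0],[0.55,-3.2,0],[0.65,-3.2,0],[0,0,0]], "delta_rot": [[0,0,0.026],[0,0,0.026],[0,0,0.026],[0,0,0.026],[0,0,0]]}}

```text
time: 7.92
position: [0.5053, 0.0116, 0.1121]
orientation: [-3.133, -0.213, 0.001]
ft_force: [-2.0, 4.6, 2.7]
gripper_width: 0.011
grasp_force: 2.3
```

```bash
python3 ang.py c4
```

```text
red 150 [0.5022 0.0293 0.0961] [ 0.489  -0.009   0.0825] [0.517  0.0413 0.0993]
plunger bearing 189.50845853374224
[0.50525639 0.0115507  0.1121069 ] tcp bearing 191.7601514059893 r 0.12486459168187403 [-1.9206138   4.25970511  2.72826386] 7.975
```

View pics/c4.png

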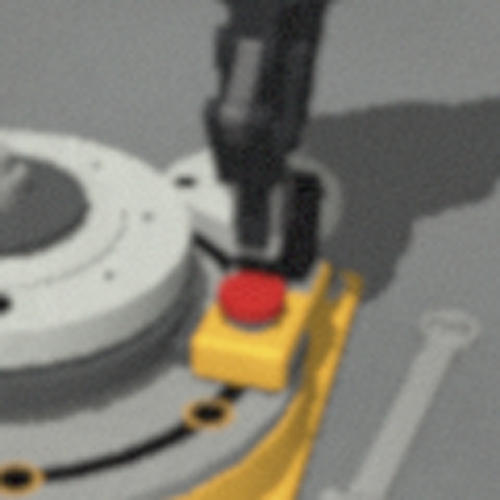

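The plunger is riding under the ring (top ~0.096) and the table follows the finger at about 5 N. I'll keep pushing round.

Emit:
{"api": "apply_moves", "payload": {"translation": [[0.7,-3.2,0],[0.8,-3.15,0],[0.9,-3.15,0],[0.95,-3.1,0],[1.05,-3.1,0],[1.1,-3.05,0],[1.2,-3.05,0],[1.3,-3,0]], "delta_rot": [[0,0,0.026],[0,0,0.026],[0,0,0.026],[0,0,0.026],[0,0,0.026],[0,0,0.026],[0,0,0.026],[0,0,0.026]]}}

```text
time: 8.98
position: [0.5129, -0.0128, 0.1121]
orientation: [-3.093, -0.539, 0.002]
ft_force: [-3.5, 6.3, 5.2]
gripper_width: 0.0106
grasp_force: 3.4
```

Emit:
{"api": "apply_moves", "payload": {"translation": [[1.35,-2.95,0],[1.45,-2.95,0],[1.5,-2.9,0],[0.8,-1.4,0],[0,0,0]], "delta_rot": [[0,0,0.026],[0,0,0.026],[0,0,0.026],[0,0,0.013],[0,0,0]]}}

```text
time: 9.6
position: [0.5181, -0.0234, 0.1121]
orientation: [-3.066, -0.677, 0.002]
ft_force: [-3.6, 5.6, 4.0]
gripper_width: 0.0108
grasp_force: 2.7
```

```bash
python3 ang.py c5
```

```text
red 143 [ 0.512  -0.0073  0.0961] [ 0.4983 -0.047   0.0841] [0.5329 0.0049 0.0984]
plunger bearing 207.42365177586538
[ 0.51813688 -0.02340654  0.11207017] tcp bearing 208.91399635925907 r 0.1249369513795827 [-2.2312251   4.62319613  4.3160832 ] 9.65
```

View pics/c5.png

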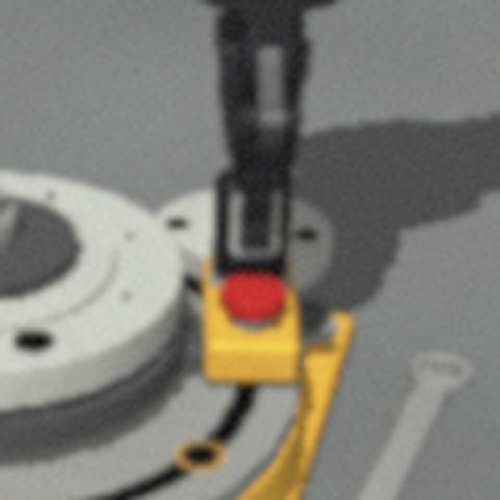

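The plunger is still riding (top 0.096) at about 203°, roughly 9° to go. I'll go slower now.

Emit:
{"api": "apply_moves", "payload": {"translation": [[1.05,-1.9,0],[1.1,-1.9,0],[1.15,-1.85,0],[1.15,-1.85,0],[1.2,-1.8,0]], "delta_rot": [[0,0,0.0175],[0,0,0.0175],[0,0,0.0175],[0,0,0.0175],[0,0,0.0175]]}}

```text
time: 10.28
position: [0.5235, -0.0323, 0.112]
orientation: [-3.033, -0.812, 0.003]
ft_force: [-4.1, 6.0, 5.4]
gripper_width: 0.0111
grasp_force: 3.5
```

```bash
python3 ang.py x1
```

```text
red 137 [ 0.5164 -0.0156  0.096 ] [ 0.5027 -0.0553  0.0841] [ 0.5395 -0.0036  0.0985]
plunger bearing 211.9891173079071
[ 0.52377979 -0.03270439  0.11205185] tcp bearing 213.90277808172786 r 0.1249663263998161 [-2.57678027  5.28191164  2.70655913] 10.325
```

Emit:
{"api": "apply_moves", "payload": {"translation": [[0.6,-0.9,0],[0.6,-0.9,0],[0.65,-0.9,0],[0.65,-0.9,0]], "delta_rot": [[0,0,0.0087],[0,0,0.0087],[0,0,0.0087],[0,0,0.0087]]}}

```text
time: 10.82
position: [0.526, -0.0359, 0.112]
orientation: [-3.018, -0.864, 0.002]
ft_force: [-4.2, 6.3, 5.0]
gripper_width: 0.011
grasp_force: 3.5
```

```bash
python3 ang.py x2
```

```text
red 137 [ 0.5184 -0.0205  0.096 ] [ 0.5045 -0.0606  0.0841] [ 0.5406 -0.0081  0.0984]
plunger bearing 214.2036534734199
[ 0.5260876  -0.03607747  0.11203806] tcp bearing 215.7764060688535 r 0.12499916318837435 [-3.43472012  5.41464069  4.77776541] 10.875
```

Emit:
{"api": "apply_moves", "payload": {"translation": [[0.45,-0.6,0],[0.45,-0.6,0]], "delta_rot": [[0,0,0.006],[0,0,0.006]]}}

```text
time: 11.12
position: [0.5268, -0.0371, 0.112]
orientation: [-3.013, -0.882, 0.002]
ft_force: [-3.8, 4.9, 5.3]
gripper_width: 0.0107
grasp_force: 3.4
```

```bash
python3 ang.py x3
```

```text
red 135 [ 0.5198 -0.0221  0.0961] [ 0.5055 -0.0604  0.0842] [ 0.5438 -0.0094  0.0986]
plunger bearing 214.9520084239415
[ 0.52693874 -0.03725449  0.11203778] tcp bearing 216.4421787190297 r 0.12500518429781524 [-3.27199283  4.19383403  4.94032525] 11.175
```

Emit:
{"api": "apply_moves", "payload": {"translation": [[0.4,-0.5,0],[0.4,-0.5,0]], "delta_rot": [[0,0,0.005],[0,0,0.005]]}}

```text
time: 11.42
position: [0.5276, -0.0382, 0.112]
orientation: [-3.009, -0.897, 0.003]
ft_force: [-4.1, 5.6, 4.9]
gripper_width: 0.0108
grasp_force: 3.6
```

```bash
python3 ang.py x4
```

```text
red 133 [ 0.5199 -0.0222  0.0965] [ 0.5066 -0.0516  0.0865] [ 0.542  -0.0102  0.0986]
plunger bearing 213.33992081623353
[ 0.52777801 -0.03832882  0.11204366] tcp bearing 217.06697157808458 r 0.12497562170301729 [-0.62169443  2.18138382  1.45406214] 11.475
```

Emit:
{"api": "apply_moves", "payload": {"translation": [[0.35,-0.45,0],[0.35,-0.45,0]], "delta_rot": [[0,0,0.0045],[0,0,0.0045]]}}

```text
time: 11.72
position: [0.5296, -0.0404, 0.112]
orientation: [-3.007, -0.909, -0.001]
ft_force: [1.2, 3.5, -0.8]
gripper_width: 0.0111
grasp_force: 1.4
```

```bash
python3 ang.py x5
```

```text
red 125 [ 0.5209 -0.0235  0.1049] [ 0.5077 -0.0533  0.0872] [ 0.5492 -0.0113  0.1071]
plunger bearing 214.9720538443218
[ 0.52963574 -0.04048864  0.11208374] tcp bearing 218.37207907940476 r 0.12482748674530117 [ 0.16303601  3.71475805 -0.34757801] 11.775
```

The plunger has sprung up (top 0.105) and the push force has gone. I'll back off a hair, then rise and retreat.

Emit:
{"api": "apply_moves", "payload": {"translation": [[-1.2,1.6,0],[0,0,3],[0,0,15],[0,0,30],[0,0,40],[-10,-20,20],[-10,-50,0],[-10,-50,0]], "delta_rot": [[0,0,0],[0,0,0],[0,0,0],[0,0,0],[0,0,0],[0,0,0],[0,0,0],[0,0,0]]}}

```text
time: 12.78
position: [0.4983, -0.1605, 0.222]
orientation: [3.006, 0.909, 0.003]
ft_force: [0.5, 0.2, 0.4]
gripper_width: 0.0109
grasp_force: 0.0
```

Emit:
{"api": "apply_moves", "payload": {"translation": [[-10,-50,0],[-10,-50,0],[-10,-50,0],[-10,-50,0],[0,0,0]], "delta_rot": [[0,0,0],[0,0,0],[0,0,0],[0,0,0],[0,0,0]]}}

```text
time: 13.4
position: [0.4558, -0.3644, 0.2211]
orientation: [3.009, 0.895, -0.001]
ft_force: [-0.0, 0.9, 0.3]
gripper_width: 0.0109
grasp_force: 0.0
```

```bash
python3 - <<'E'
from m import *
im,d=manip.snapshot('top');P=cloud('top',d,info('top'));cv2.imwrite('pics/end.png',im)
m=red('top',im,P)&(P[...,2]>.085)&(P[...,2]<.112)&(P[...,0]>.3)&(P[...,0]<.6)&(abs(P[...,1])<.12)
p=np.median(P[m],0);print(m.sum(),p,np.degrees(np.arctan2(p[1]-.037,p[0]-.6275))%360)
s=manip.get_state();print(s['position'],s['ft_force'],abs(s['qd']).max(),s['time'])
E
```

```text
228 [ 0.52228565 -0.0299114   0.10353275] 212.45444943885292
[ 0.45713237 -0.36133458  0.22105179] [0.37875884 0.90143627 0.22034107] 0.049340130826887166 13.45
```

View pics/end.png

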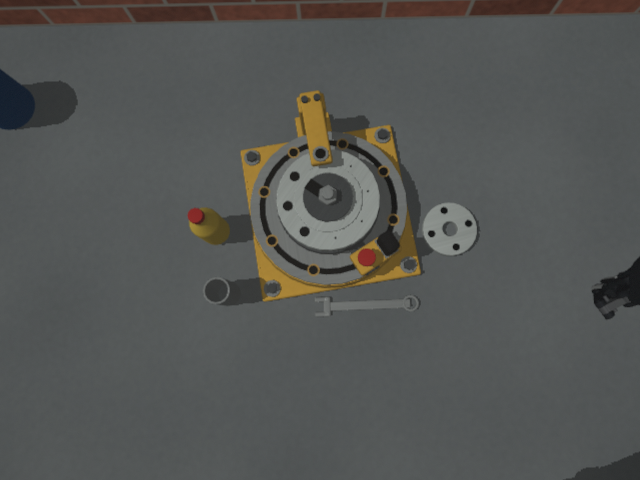

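The final view shows the plunger at (367,258), bearing 212.5° (moved 45°), top at 0.1035, so it is up. The loose things are unmoved and the arm is clear.

```bash
python3 -c "
from cell import manip
print(manip.close_job())"
```

```text
the job is handed in; nothing more can be done
None
```

The jig is indexed on by one hole anticlockwise, the plunger has sprung up and locked in the next hole, the loose things lie where they were, the arm is clear, and the job is handed in at about 13.5 s.

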